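# Slide the loaded tray across the gap onto the kitchen scale

## Task

The long steel tray with the jar in it stands on the wooden prep block and is to be weighed. Push it across the gap onto the platform of the kitchen scale (the stand with the display at its front edge, not the chopping board on feet), keeping it level: do not lift it, do not let it sag into the gap, and do not let the jar fall over. Leave it standing straight and centred on the platform to within about 2 cm, the jar upright in it.

Things in the scene. Friction and masses are not known exactly. Their poses are not given: they have to be found in the camera images.
- tray: Long shallow open tray of bare sheet steel, 130 mm (its x) by 180 mm (its y) and 30 mm high, walls and floor 4 mm thick, about 0.5 kg plus a jar of about 0.3 kg. Origin at the centre of its underside, z up. It starts on the prep block with its long side (y) roughly along the row of stands and slides freely; it is too long to tip into the gap when pushed level.
- jar: Loose squat closed jar, 64 mm across and 75 mm high, standing in the tray near its middle. Origin at the centre of its underside, z up.
- prep_block: Fixed block of light wood in the middle of the row, 210 mm (x) by 230 mm (y), 50 mm high. Origin at the centre of its underside; y runs along the row of three stands, -x is its front, towards the robot. On each side in y there is an open gap of 45 to 60 mm, down to the table, to the next stand: the scale on one side, on the other a white chopping board on feet of the same size as the platform, on which an empty smaller tray and a slim herb jar stand.
- scale: Fixed kitchen bench scale at one end of the row, at +y or -y of the prep block: flat steel platform 210 mm (x) by 240 mm (y), its top 48 mm above the table (2 mm below the block's), on a white body, with a lower display and keys (33 mm high at most) that stand out 60 mm in front of it at -x. Origin on the table under the platform's centre, axes parallel to the prep block's. The platform does not give.
There are look-alikes about, which are no part of the job. Leave any pink or red look-alike of the jar alone.

How it is judged:
By the outcome, as a careful person would: the job done as asked, in the order asked, and still so for the second after the job is handed in, with the robot touching nothing.
It also fails if it takes over 48 s, if anything falls off the work surface, if the arm or the gripper's body presses on something with over 40 N, if the wrist force passes 120 N, or if a joint passes its speed limit or range.

## Robot

A 6-joint arm with a two-finger parallel gripper is mounted at the origin on the work surface. World frame = base frame: x ahead of the robot, y to its left, z up, the work surface at z = 0. Lengths are in m, angles in rad, forces in N, time in s.
With the tool pointing down it reaches from about 0.375 to 0.9 m from the base axis. Payload 3.1 kg.
Tool frame: the origin (TCP) lies on the centre line of the jaws, within the pads' length; the fingertips stand 19 mm ahead of it and the grasp point (between the pads) is the TCP; z points along the fingers, y is the line along which they close (so a half turn about z gives the same grasp; the last joint's range is limited). The gripper opens to 85 mm and grips with 20 to 120 N. Pads are 22 mm wide; open, the fingers measure 114 mm over their backs; the gripper's body (76 mm by 85 mm) begins 54 mm behind the grasp point. The pads swing forward as they close: fully open they stand 13 mm farther back than shut.
Start: joints at [-1.302, 0.527, 1.433, -0, 1.181, -0.178], TCP at [0.27, -0.564, 0.25] pointing down, gripper open.
Joint ranges: [-3.08, 3.08], [-0.75, 2.2], [0.22, 2.44], [-1.43, 4.57], [0, 2.65], [-2.85, 2.85]. Speed limits (rad/s): [2.79, 2.79, 3.14, 3.14, 3.14, 3.14].

## Interface

Orientations are given as a unit quaternion [x, y, z, w].
In Python, from station import manip gives the robot as it stands.
- The arm moves only by the tool servo_tool, never from a script. Its argument "rows" is a list that holds one entry, the list of rows, each a list of 7 numbers: the turn, a rotation vector about the tool's x, y, z in degrees, then the shift along the tool's x, y, z in m, then the gripper command: -1 is shut, 1 is fully open, values between are in proportion. In form: [[[wx, wy, wz, tx, ty, tz, jaw], ...]]. A call has 1 to 8 rows; each row shifts and turns the commanded pose from where the row before left it, along the tool's axes as they then stand; what a row does not reach is not made up. A row lasts 1/12 s, in which the tool goes at most 41.7 mm and 7.16 degrees, less where a joint would pass 70% of its speed; a pose out of reach is approached as far as the arm can. A call is refused whole if a number of a shift passes 0.0417 or a number of a turn 7.16, either way. A call with a gripper value outside its range is refused whole. The fingers move at their own pace and stop on an object; "squeeze" is the grip in N (left out, the last holds). Time passes only in rows, so rows that do not move let the fingers close. It gives the time, the measured TCP pose, the force, the opening and the grip force at its end, in the units of the state.
- manip.sense(): the state, without advancing time (a new reading comes with each control period).
- manip.snapshot(name): name is "scene" or "top" or "wrist"; returns the picture (420x560x3 uint8, blue, green, red); there is no depth.
- manip.camera_info(name): a dict with "K" (3x3 intrinsics, pixels), "camera_from_world" (4x4, takes a point from world to camera coordinates). Camera axes: x right, y down, z forward; pixel columns grow to the right and rows downward; lengths in m; the calibration is good to about 2 mm. A picture is of the moment at which its call begins: read the wrist's pose just before it. camera_info takes no time and is no camera call; for the wrist camera it gives the pose at the moment of the call.
- manip.sign_off(): hands the job in; it is judged then, once.
The state is a dict: "t": time; "q": joint angles; "qd": joint speeds; "tau": joint torques, N m; "tcp_pos": TCP position; "tool_rot": TCP orientation; "force": force on the tool from outside, world axes, zero at the start; "ft_torque": the same for the moment, N m; "finger_gap": opening from 0.0 (shut) to 1.0 (fully open); "gripper_force": force on a finger pad.
Only numpy, scipy, OpenCV 4.12 (cv2) and the standard library are available. Lean on these libraries where they do the work, as an engineer would, in place of code of your own. Each camera call takes 0.05 s, during which the arm holds its last target. There are 200 camera calls.

## Working session

There is one attempt and no reset: what is moved stays moved. The work goes in short steps, Python scripts to look and compute and a tool call to move; the robot and the scene stay as the last step left them, time stands still between calls to the robot, and variables do not carry over. Pictures are saved under pics/ and viewed, at most 10 in all, crops included, and the job is handed in when it is done.

Besides the shell and the picture viewer there is one more tool, called after "Emit:" as name([rows], argument=value, ...), one row to a line, values as JSON. servo_tool: Moves the arm, as the interface text tells. Its arguments: {"type":"object","properties":{"rows":{"type":"array","items":{"type":"array","items":{"type":"array","items":{"type":"number"}}}},"squeeze":{"type":"number"}},"required":["rows"]}

```bash
mkdir -p pics; python3 - <<'E'
from station import manip
import cv2
for n in("top","scene"):
    im=manip.snapshot(n); cv2.imwrite(f"pics/{n}0.png",im)
    i=manip.camera_info(n); print(n,i["K"],i["camera_from_world"])
print(manip.sense())
E
```

```text
top [[418.20584904   0.         283.81777624]
 [  0.         418.20584904 206.17463263]
 [  0.           0.           1.        ]] [[-0.02140587 -0.99920708  0.03357076  0.01403713]
 [-0.99603402  0.01841334 -0.08704705  0.46223347]
 [ 0.08635988 -0.03530094 -0.9956384   0.79816711]
 [ 0.          0.          0.          1.        ]]
scene [[546.87736496   0.         289.08954479]
 [  0.         546.87736496 214.50215344]
 [  0.           0.           1.        ]] [[ 0.61821007  0.7860102  -0.00206513 -0.29614711]
 [ 0.63586438 -0.50165891 -0.58652778 -0.22639093]
 [-0.46205281  0.36128424 -0.80992648  1.47546026]
 [ 0.          0.          0.          1.        ]]
{'t': 0.1, 'q': array([-1.30249739e+00,  5.28359936e-01,  1.43374928e+00,  2.86658001e-05,
        1.18141502e+00, -1.78476777e-01]), 'qd': array([ 0.00041658, -0.00281223, -0.003085  ,  0.00042279,  0.00019436,
       -0.00060407]), 'tau': array([-5.38150489e-04, -4.43305671e+01, -1.78586429e+01, -2.54377665e-04,
        3.91471855e-03, -1.10226205e-05]), 'tcp_pos': array([ 0.26992349, -0.56304735,  0.24944751]), 'tool_rot': array([ 9.75153273e-01,  2.21529141e-01, -3.01187818e-05, -9.65412660e-04]), 'force': array([0.19283485, 0.27564836, 0.20412217]), 'ft_torque': array([-0.0186341 ,  0.01969231, -0.01594338]), 'gripper_force': 0.0, 'finger_gap': 1.0003879225619978}
```

View pics/top0.png

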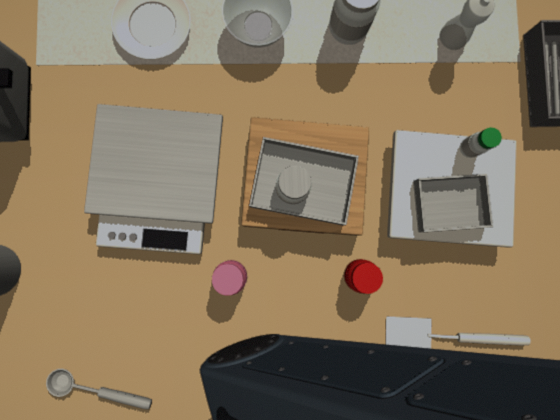

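View pics/scene0.png

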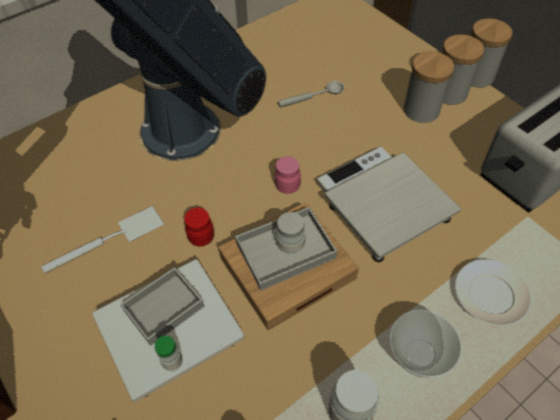

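The top view shows the scale at left (+y), with platform corners at about (97,105), (222,114), (212,222) and (86,213). The block is in the middle. The tray is slightly yawed, with rim corners at about (262,141), (357,155), (348,223) and (251,206). The scene view agrees, with the pink and red look-alikes in front of the row.

```bash
cat > h.py <<'E'
import numpy as np, cv2
from station import manip
def ray(n,px,z,info=None):
    i=info or manip.camera_info(n); K=np.array(i["K"]); T=np.array(i["camera_from_world"])
    R,t=T[:3,:3],T[:3,3]; c=-R.T@t
    d=(R.T@np.linalg.inv(K)@np.c_[np.array(px,float),np.ones(len(px))].T).T
    return c+d*((z-c[2])/d[:,2])[:,None]
def quad(name,P):
    c=P.mean(0); s=[np.linalg.norm(P[(k+1)%4]-P[k]) for k in range(4)]
    d=(P[0]-P[1])+(P[3]-P[2])  # +y direction
    print(name,"centre",c.round(4),"sides",np.round(s,3),"yaw deg",round(np.degrees(np.arctan2(-d[0],d[1])),2))
def proj(n,P):
    i=manip.camera_info(n);P=np.array(P,float);T=np.array(i["camera_from_world"])
    c=P@T[:3,:3].T+T[:3,3];u=c@np.array(i["K"]).T
    return u[:,:2]/u[:,2:]
E
python3 - <<'E'
from h import *
quad("scale",ray("top",[(97,105),(222,114),(212,222),(86,213)],.048))
quad("block",ray("top",[(250,118),(369,126),(363,234),(243,226)],.05))
quad("tray",ray("top",[(261,141),(357,155),(348,224),(250,207)],.08))
print("jar",ray("top",[(294,177)],.125), "pink",ray("top",[(228,276)],.07),"red",ray("top",[(365,276)],.07))
im=cv2.imread("pics/top0.png"); cv2.imwrite("pics/crop.png",cv2.resize(im[90:300,70:390],None,fx=2.5,fy=2.5,interpolation=cv2.INTER_CUBIC))
E
```

```text
scale centre [0.5464 0.2479 0.048 ] sides [0.237 0.208 0.234 0.206] yaw deg -5.05
block centre [ 0.5177 -0.0385  0.05  ] sides [0.23  0.209 0.226 0.207] yaw deg -4.78
tray centre [ 0.5017 -0.0311  0.08  ] sides [0.179 0.128 0.18  0.123] yaw deg -10.09
jar [[ 0.5032194  -0.01001616  0.125     ]] pink [[0.33369442 0.10988868 0.07      ]] red [[ 0.32771698 -0.13859277  0.07      ]]
```

View pics/crop.png

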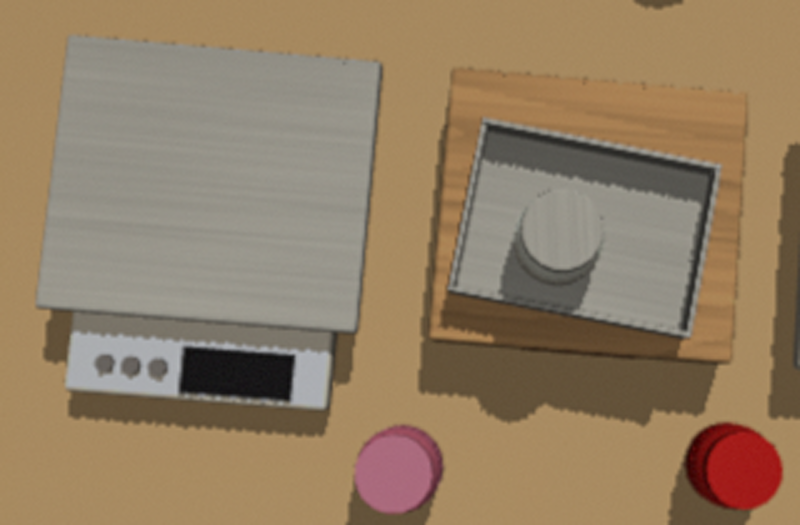

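Emit:
servo_tool([
  [[0, 0, -6.8, 0, 0, 0, 0.8], [0, 0, -6.8, 0, 0, 0, 0.8], [0, 0, -6.8, 0, 0, 0, 0.8], [0, 0, -6.8, 0, 0, 0, 0.8], [0, 0, -6.8, 0, 0, 0, 0.8], [0, 0, -6.8, 0, 0, 0, 0.8], [0, 0, -6.8, 0, 0, 0, 0.8], [0, 0, -6.8, 0, 0, 0, 0.8]],
])

```text
t: 0.77
tcp_pos: [0.27, -0.5632, 0.2497]
tool_rot: [0.764, 0.645, 0.0, -0.001]
force: [-0.6, -0.9, -0.8]
finger_gap: 0.896
gripper_force: 0.0
```

Emit:
servo_tool([
  [[0, 0, 0, 0.03, 0.01, 0, 0.8], [0, 0, 0, 0.03, 0.01, 0, 0.8], [0, 0, 0, 0.03, 0.01, 0, 0.8], [0, 0, 0, 0.03, 0.01, 0, 0.8], [0, 0, 0, 0.03, 0.01, 0, 0.8], [0, 0, 0, 0.03, 0.01, 0, 0.8], [0, 0, 0, 0.03, 0.01, 0, 0.8], [0, 0, 0, 0, 0, 0, 0.8]],
])

```text
t: 1.43
tcp_pos: [0.3766, -0.363, 0.2497]
tool_rot: [0.765, 0.644, 0.001, -0.003]
force: [-0.0, -0.2, -0.7]
finger_gap: 0.902
gripper_force: 0.0
```

Emit:
servo_tool([
  [[0, 0, 0, 0.032, 0.0094, 0, 0.8], [0, 0, 0, 0.032, 0.0094, 0, 0.8], [0, 0, 0, 0.032, 0.0094, 0, 0.8], [0, 0, 0, 0.032, 0.0094, 0, 0.8], [0, 0, 0, 0.032, 0.0094, 0, 0.8], [0, 0, 0, 0.032, 0.0094, 0, 0.8], [0, 0, 0, 0.032, 0.0094, 0, 0.8], [0, 0, 0, 0, 0, 0.0, 0.8]],
])

```text
t: 2.1
tcp_pos: [0.4804, -0.1553, 0.2501]
tool_rot: [0.764, 0.645, 0.001, -0.001]
force: [-0.0, -0.3, -0.0]
finger_gap: 0.896
gripper_force: 0.0
```

Emit:
servo_tool([
  [[0, 0, 0, 0, 0, 0.025, 0.8], [0, 0, 0, 0, 0, 0.025, 0.8], [0, 0, 0, 0, 0, 0.025, 0.8], [0, 0, 0, 0, 0, 0.025, 0.8], [0, 0, 0, 0, 0, 0, 0.8], [0, 0, 0, 0, 0, 0, 0.8]],
])

```text
t: 2.6
tcp_pos: [0.4783, -0.1601, 0.1493]
tool_rot: [0.766, 0.643, -0.001, -0.002]
force: [0.3, -0.7, 0.7]
finger_gap: 0.903
gripper_force: 0.0
```

```bash
python3 - <<'E'
from h import *
s=manip.sense();print(s["tcp_pos"])
i=manip.camera_info("wrist"); im=manip.snapshot("wrist");cv2.imwrite("pics/w1.png",im)
import pickle;pickle.dump(i,open("w1.pkl","wb"))
E
```

```text
[ 0.4782806  -0.16005448  0.14931098]
```

View pics/w1.png

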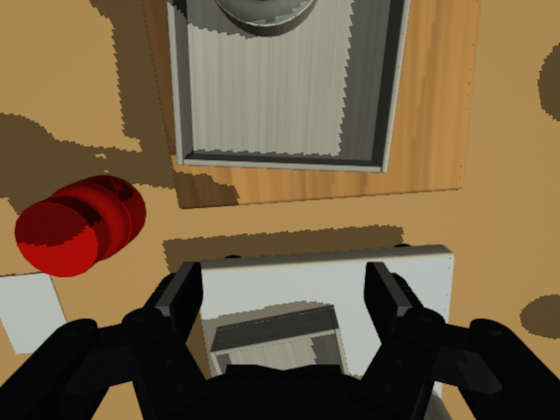

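The wrist view shows the tray's near end edge from (180,164) to (386,171). The open fingertips at x≈190 and 376 are centred on it, over the gap.

```bash
python3 - <<'E'
from h import *
import pickle
i=pickle.load(open("w1.pkl","rb"))
P=ray("wrist",[(180,164),(386,171)],.08,i);print(P,np.linalg.norm(P[1]-P[0]))
m=P.mean(0)[:2];d=P[1]-P[0];print("edge angle",np.degrees(np.arctan2(d[1],d[0])))
s=manip.sense();from scipy.spatial.transform import Rotation as R
A=R.from_quat(s["tool_rot"]).as_matrix();r=np.r_[m,.08]-s["tcp_pos"];print("in tool axes",A.T@r, A.round(3))
B=ray("wrist",[(183,208),(462,188)],.05,i);print(B)
E
```

```text
[[ 0.42348781 -0.10678882  0.08      ]
 [ 0.54768083 -0.13299325  0.08      ]] 0.12692745741030168
edge angle -11.914511333087443
in tool axes [ 0.04112197 -0.00084116  0.07050748] [[ 0.174  0.985 -0.   ]
 [ 0.985 -0.174  0.   ]
 [-0.    -0.    -1.   ]]
[[ 0.40619382 -0.14213035  0.05      ]
 [ 0.60945691 -0.16228514  0.05      ]]
```

Emit:
servo_tool([
  [[0, 0, 0, 0, 0, 0.02, 0.8], [0, 0, 0, 0, 0, 0.02, 0.8], [0, 0, 0, 0, 0, 0.02, 0.8], [0, 0, 0, 0, 0, 0.015, 0.8], [0, 0, 0, 0, 0, 0, 0.8], [0, 0, 0, 0, 0, 0, 0.8]],
])

```text
t: 3.15
tcp_pos: [0.4799, -0.1604, 0.0763]
tool_rot: [0.766, 0.643, 0.0, 0.001]
force: [-0.3, -1.2, 0.1]
finger_gap: 0.901
gripper_force: 0.0
```

Emit:
servo_tool([
  [[0, 0, 0, 0.006, 0, 0, 0.8], [0, 0, 0, 0.006, 0, 0, 0.8], [0, 0, 0, 0.006, 0, 0, 0.8], [0, 0, 0, 0.004, 0, 0, 0.8], [0, 0, 0, 0.004, 0, 0, 0.8], [0, 0, 0, 0.004, 0, 0, 0.8], [0, 0, 0, 0.004, 0, 0, 0.8], [0, 0, 0, 0.004, 0, 0, 0.8]],
])

```text
t: 3.82
tcp_pos: [0.4873, -0.1234, 0.0757]
tool_rot: [0.766, 0.643, 0.001, 0.002]
force: [2.2, -5.1, 1.0]
finger_gap: 0.903
gripper_force: 2.6
```

Emit:
servo_tool([
  [[0, 0, 0, 0.005, 0, 0, 0.8], [0, 0, 0, 0.006, 0, 0, 0.8], [0, 0, 0, 0.007, 0, 0, 0.8], [0, 0, 0, 0.007, 0, 0, 0.8], [0, 0, 0, 0.007, 0, 0, 0.8], [0, 0, 0, 0.007, 0, 0, 0.8], [0, 0, 0, 0.007, 0, 0, 0.8], [0, 0, 0, 0.006, 0, 0, 0.8]],
])

```text
t: 4.48
tcp_pos: [0.4956, -0.0719, 0.0757]
tool_rot: [0.766, 0.643, -0.0, 0.001]
force: [-0.9, -5.7, 1.4]
finger_gap: 0.902
gripper_force: 3.2
```

Emit:
servo_tool([
  [[0, 0, -0.2, 0.006, 0, 0, 0.8], [0, 0, -0.2, 0.007, 0, 0, 0.8], [0, 0, -0.2, 0.007, 0, 0, 0.8], [0, 0, -0.2, 0.007, 0, 0, 0.8], [0, 0, -0.2, 0.007, 0, 0, 0.8], [0, 0, -0.2, 0.007, 0, 0, 0.8], [0, 0, -0.2, 0.007, 0, 0, 0.8], [0, 0, -0.2, 0.006, 0, 0, 0.8]],
])

```text
t: 5.15
tcp_pos: [0.5044, -0.0187, 0.0758]
tool_rot: [0.757, 0.654, -0.0, 0.001]
force: [-0.3, -7.1, 3.5]
finger_gap: 0.901
gripper_force: 3.7
```

```bash
python3 - <<'E'
from h import *
print(manip.sense()["tcp_pos"])
im=manip.snapshot("top");cv2.imwrite("pics/t2.png",cv2.resize(im[90:300,70:390],None,fx=2.5,fy=2.5,interpolation=cv2.INTER_CUBIC))
E
```

```text
[ 0.50438841 -0.01865406  0.07575013]
```

View pics/t2.png

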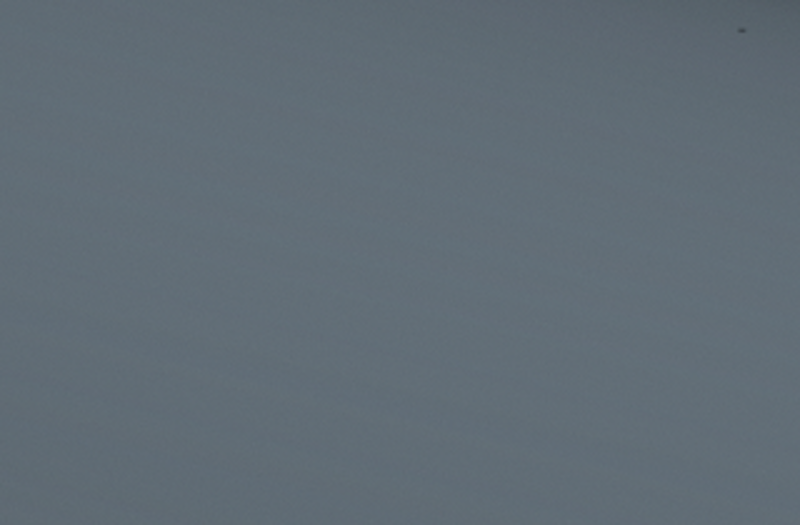

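The arm hides the top camera, so the wrist camera will do instead.

```bash
python3 - <<'E'
from h import *
import pickle
i=manip.camera_info("wrist");im=manip.snapshot("wrist");pickle.dump(i,open("w2.pkl","wb"))
a=manip.snapshot("scene")[80:360,180:500]
cv2.imwrite("pics/w2.png",np.hstack([cv2.resize(im,(400,300)),cv2.resize(a,(343,300))]))
E
```

```text
(no output)
```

View pics/w2.png

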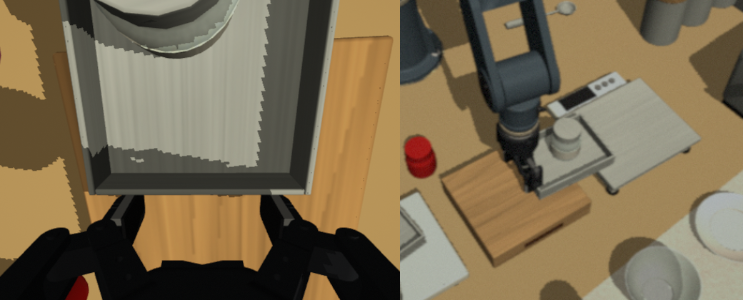

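The tray end is flush on both fingers (level edge at row 193 in the left half) and centred, and the jar is upright. I'll carry on pushing with a slight lateral component.

Emit:
servo_tool([
  [[0, 0, -0.15, 0.005, 0.0005, 0, 0.8], [0, 0, -0.15, 0.007, 0.0006, 0, 0.8], [0, 0, -0.15, 0.007, 0.0006, 0, 0.8], [0, 0, -0.15, 0.007, 0.0006, 0, 0.8], [0, 0, -0.15, 0.007, 0.0006, 0, 0.8], [0, 0, -0.15, 0.007, 0.0006, 0, 0.8], [0, 0, -0.15, 0.007, 0.0006, 0, 0.8], [0, 0, -0.15, 0.007, 0.0006, 0, 0.8]],
])

```text
t: 5.97
tcp_pos: [0.5155, 0.0358, 0.0752]
tool_rot: [0.75, 0.662, -0.0, -0.0]
force: [-0.4, -3.4, -2.6]
finger_gap: 0.899
gripper_force: 1.7
```

Emit:
servo_tool([
  [[0, 0, -0.15, 0.007, 0.0006, 0, 0.8], [0, 0, -0.15, 0.007, 0.0006, 0, 0.8], [0, 0, -0.15, 0.007, 0.0006, 0, 0.8], [0, 0, -0.15, 0.007, 0.0006, 0, 0.8], [0, 0, -0.15, 0.007, 0.0006, 0, 0.8], [0, 0, -0.15, 0.007, 0.0006, 0, 0.8], [0, 0, -0.15, 0.006, 0.0006, 0, 0.8], [0, 0, -0.15, 0.004, 0.0004, 0, 0.8]],
])

```text
t: 6.63
tcp_pos: [0.5264, 0.0868, 0.0754]
tool_rot: [0.743, 0.669, 0.0, 0.0]
force: [-0.0, -4.9, -0.7]
finger_gap: 0.903
gripper_force: 2.2
```

```bash
python3 - <<'E'
from h import *
import pickle
s=manip.sense();print(s["tcp_pos"],s["tool_rot"],s["force"])
i=manip.camera_info("wrist");im=manip.snapshot("wrist");pickle.dump(i,open("w3.pkl","wb"));cv2.imwrite("pics/w3full.png",im)
a=manip.snapshot("scene")[80:360,180:500]
cv2.imwrite("pics/w3.png",np.hstack([cv2.resize(im,(400,300)),cv2.resize(a,(343,300))]))
i=pickle.load(open("w2.pkl","rb"));P=ray("wrist",[(129,270),(434,270)],.08,i);print(P,np.linalg.norm(P[1]-P[0]))
E
```

```text
[0.52636309 0.08684598 0.07538912] [7.42910178e-01 6.69391113e-01 5.25916009e-05 5.39777896e-05] [-0.0222072  -4.86003915 -0.70408966]
[[ 0.44149003  0.00237856  0.08      ]
 [ 0.56901761 -0.01627457  0.08      ]] 0.1288845340987878
```

View pics/w3.png

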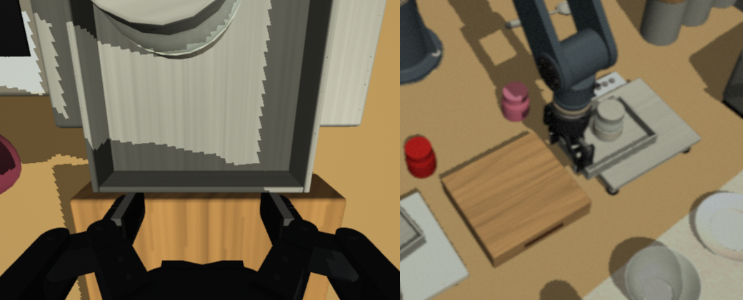

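The tray is on the platform with its tail still over the gap. It is flush, laterally centred (platform edge columns 57 to 360), and the jar is upright. About 60 mm remain.

Emit:
servo_tool([
  [[0, 0, -0.1, 0.005, 0.0005, 0, 0.8], [0, 0, -0.1, 0.006, 0.0006, 0, 0.8], [0, 0, -0.1, 0.007, 0.0006, 0, 0.8], [0, 0, -0.1, 0.007, 0.0006, 0, 0.8], [0, 0, -0.1, 0.007, 0.0006, 0, 0.8], [0, 0, -0.1, 0.007, 0.0006, 0, 0.8], [0, 0, -0.1, 0.006, 0.0006, 0, 0.8], [0, 0, -0.1, 0.005, 0.0004, 0, 0.8]],
])

```text
t: 7.4
tcp_pos: [0.5357, 0.1352, 0.0755]
tool_rot: [0.738, 0.674, -0.0, 0.0]
force: [-1.1, -6.2, 1.5]
finger_gap: 0.899
gripper_force: 2.8
```

Emit:
servo_tool([
  [[0, 0, 0, 0.004, 0.0004, 0, 0.8], [0, 0, 0, 0.003, 0.0003, 0, 0.8], [0, 0, 0, 0.002, 0, 0, 0.8], [0, 0, 0, 0, 0, 0, 0.8], [0, 0, 0, 0, 0, 0, 0.8]],
])

```text
t: 7.82
tcp_pos: [0.5372, 0.1443, 0.0755]
tool_rot: [0.738, 0.674, 0.0, 0.0]
force: [-0.7, -3.4, 0.0]
finger_gap: 0.9
gripper_force: 1.5
```

Emit:
servo_tool([
  [[0, 0, 0, -0.005, 0, 0, 0.8], [0, 0, 0, -0.01, 0, 0, 0.8], [0, 0, 0, -0.015, 0, 0, 0.8], [0, 0, 0, -0.02, 0, -0.01, 0.8], [0, 0, 0, -0.01, 0, -0.03, 0.8], [0, 0, 0, 0, 0, -0.04, 0.8], [0, 0, 0, 0, 0, -0.04, 0.8], [0, 0, 0, 0, 0, -0.03, 0.8]],
])

```text
t: 8.48
tcp_pos: [0.5323, 0.0838, 0.2282]
tool_rot: [0.739, 0.674, 0.001, 0.001]
force: [0.8, -0.3, -0.0]
finger_gap: 0.897
gripper_force: 0.0
```

Emit:
servo_tool([
  [[0, 0, 0, -0.04, 0, -0.01, 0.8], [0, 0, 0, -0.04, 0, -0.01, 0.8], [0, 0, 0, -0.04, 0, 0, 0.8], [0, 0, 0, -0.04, 0, 0, 0.8], [0, 0, 0, -0.04, 0, 0, 0.8], [0, 0, 0, -0.04, 0, 0, 0.8], [0, 0, 0, -0.02, 0, 0, 0.8], [0, 0, 0, 0, 0, 0, 0.8]],
])

```text
t: 9.15
tcp_pos: [0.5081, -0.1795, 0.2454]
tool_rot: [0.741, 0.672, 0.0, 0.001]
force: [-0.1, 0.2, -0.4]
finger_gap: 0.896
gripper_force: 0.0
```

```bash
python3 - <<'E'
from h import *
print(manip.sense()["tcp_pos"])
im=manip.snapshot("top")[80:270,70:320];a=manip.snapshot("scene")[80:300,240:480]
cv2.imwrite("pics/f.png",np.hstack([cv2.resize(im,(500,380),interpolation=cv2.INTER_CUBIC),cv2.resize(a,(300,380))]))
E
```

```text
[ 0.50808861 -0.17949486  0.24543141]
```

View pics/f.png

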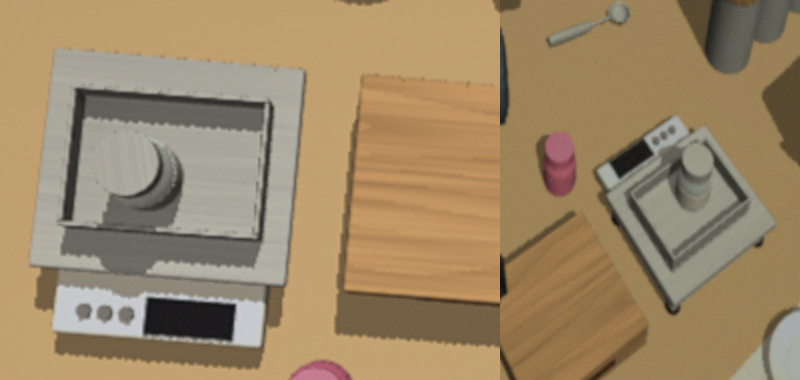

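The final view shows the jar upright and the tray on the platform, with rim corners at (75,88), (270,100), (262,239) and (62,224) in the enlarged crop. Next is a centring check.

```bash
python3 - <<'E'
from h import *
o=np.array([70,80.])
quad("tray",ray("top",np.array([(75,88),(270,100),(262,239),(61,225)])/2+o,.078))
quad("scale",ray("top",np.array([(54,49),(304,69),(286,285),(31,265)])/2+o,.048))
E
```

```text
tray centre [0.5436 0.2414 0.078 ] sides [0.177 0.128 0.18  0.126] yaw deg -4.69
scale centre [0.5464 0.2477 0.048 ] sides [0.237 0.208 0.236 0.206] yaw deg -5.48
```

Off centre by about 3 and 6 mm and within 1° of straight, so it is well inside the tolerance.

```bash
python3 -c "
from station import manip
print(manip.sign_off())"
```

```text
the job is handed in; nothing more can be done
None
```

The tray was pushed level onto the scale platform and the job is handed in: it measures about 7 mm off centre and within 1° of straight, the jar is upright, and the arm was clear after about 9 s.

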